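# Set the slide stage to its mark from one side

## Task

Using the orange handle, gently draw the slide carriage of the measuring stage back until it bears lightly on the hidden stop screw under the blue hood, then move it forward, away from the hood, and leave its white pointer on the red mark. Come onto the mark while moving forward, so that the play in the coupling stays taken up, then let go; touch neither the slide nor its tray, and leave the things lying around alone.

Things in the scene. Friction and masses are not known exactly. Their poses are not given: they have to be found in the camera images.
- stage: grey base plate, 180 x 300 x 18 mm, fixed to the table; origin at the centre of its underside, z up. Rails run along its own y: +y is forward, -y is back towards the blue hood. Place and yaw vary. On its +x edge lies an aluminium scale (top 34 mm over the table, a tick every 10 mm) with the index clip.
- carriage: aluminium slide carriage, 80 mm (x) x 70 mm (y) x 14 mm, sliding along the stage's y with about 4 N of drag; it stays where it is left. Origin at the centre of its underside, 22 mm over the table, at stage x = +20 mm; axes as the stage's. Forward travel ends at stage y = +70 mm. It carries tray and drive.
- tray: black tray plate with a clipped-on glass slide, fixed on top of the carriage, 80 x 70 mm, top 42 mm over the table; origin as the carriage's. Not to be touched.
- drive (a joint): place of the drive (grey block with the orange handle) relative to the carriage along y, -0.005 to +0.005 m: the play of the coupling, a brass tongue between dark lugs. At -0.005 it pushes the carriage back, at +0.005 it pulls it forward; in between it alone moves, with 0.5 N of drag. It must end above +0.003.
- handle (a point): grasp point in the orange handle, an upright block 30 mm (stage x) x 16 mm (stage y) x 50 mm tall on a grey block; the point is on its centre line, 68 mm over the table, 18 mm under its top, 32 mm over the grey block. It stands 78 mm from the carriage's centre towards stage -x and slides along y with the drive; free room on both y sides. Axes as the stage's.
- pointer (a point): tip of the white pointer on the carriage's +x edge, 37 mm over the table, at the middle of the carriage's length (y).
- mark (a point): middle of the red line, 3 mm wide, on the black index clip (18 x 16 x 4 mm) on the scale, at its end next to the pointer's path, 37 mm over the table. The clip's place along the scale varies. Pointer on the mark means the same y in the stage frame, within 3 mm.
- stop: blue stop block with a tunnel-like hood at the stage's -y end, 96 mm (x) x 83 mm (y), top 50 mm over the table; origin = the stage's. A hidden rubber-tipped screw in it meets the carriage when its origin is at stage y between -59 and -29 mm, to be found by feel; it yields about 1 mm per 15 N. The carriage must bear on it with 4 to 12 N (handle force less the 4 N drag) for 0.2 s, never more.
- jar_a: clear open plastic jar, 42 mm wide, 45 mm tall; origin at the centre of its underside; leave alone
- jar_b: another such clear jar; leave alone
- jar_cap: black jar cap, 36 mm wide, 12 mm tall, lying on the stage's base plate near its +y end; leave alone
- stain: small amber bottle, 36 mm wide, 70 mm tall; leave alone
- slide_box: blue slide box, 85 x 100 x 32 mm; leave alone
- film_can: black can, 32 mm wide, 50 mm tall; leave alone
- needle: small brush, 150 mm long, lying flat; leave alone

How it is judged:
By the outcome, as a careful person would: the job done as asked, in the order asked, and still so for the second after the job is handed in, with the robot touching nothing.
It also fails if it takes over 56 s, if anything falls off the work surface, if the arm or the gripper's body presses on something with over 40 N, if the wrist force passes 120 N, or if a joint passes its speed limit or range.

## Robot

A 7-joint arm with a two-finger parallel gripper is mounted at the origin on the work surface. World frame = base frame: x ahead of the robot, y to its left, z up, the work surface at z = 0. Lengths are in m, angles in rad, forces in N, time in s.
With the tool pointing down it reaches from about 0.4 to 0.875 m from the base axis. Payload 6.5 kg.
Tool frame: the origin (TCP) lies midway between the tips of the shut fingers; the grasp point (between the pads) lies 19 mm behind it; z points along the fingers, y is the line along which they close (so a half turn about z gives the same grasp; the last joint's range is limited). The gripper opens to 88 mm and grips with 3 to 60 N. Pads are 18 mm wide; open, the fingers measure 123 mm over their backs; the gripper's body (75 mm by 187 mm) begins 45 mm behind the grasp point.
Start: joints at [1.048, 0.536, -0.004, 1.538, 0.003, 1.067, -0.071], TCP at [0.287, -0.583, 0.213] pointing down, gripper open.
Joint ranges: [-2.7, 2.7], [-0.37, 2.16], [-1.27, 1.26], [0.24, 2.4], [-1.31, 4.45], [0.19, 1.91], [-2.76, 2.76]. Speed limits (rad/s): [2.39, 2.39, 3.14, 3.14, 3.14, 3.14, 3.14].

## Interface

Orientations are given as a unit quaternion [w, x, y, z].
In Python, from cell import r gives the robot as it stands. Calls block until the motion is done:
- r.movep(position, orientation): joint-space move of the TCP to a pose.
- r.movel(position, rotation=None, vel=0.15): straight line of the TCP; rotation=None keeps the orientation; vel is the mean speed in m/s.
- r.movej(angles): joint-space move.
- r.gripper_to(opening, grip_force=None): opening from 0.0 (shut) to 1.0 (fully open); grip_force is the grip in N (None keeps the last); returns when the fingers have stopped.
- r.wait(seconds).
- r.inverse_kinematics(position, orientation): joint angles nearest the present ones, or None.
- r.read_state(): the state.
- r.capture(name): name is "scene" or "top" or "wrist"; returns a dict with "color" (420x560x3 uint8, red, green, blue), "fov_y" (degrees; the focal length in pixels is half the picture's height over the tangent of half this angle, whatever the lens; pixels are square), "cx", "cy" (the principal point, pixels), "extrinsics" (4x4, takes a point from world to camera coordinates); the wrist camera has in their place "mount" (4x4, takes a point from camera to tool coordinates, whose origin is the TCP and whose axes are the flange's). Camera axes: x right, y up, looking along -z (the intrinsics and any distortion apply to the point x, -y, -z); pixel columns grow to the right and rows downward; lengths in m; the calibration is good to about 2 mm. A picture is of the moment at which its call begins: read the wrist's pose just before it. There is no depth.
A pose or a line that the arm cannot do raises r.IKError and nothing moves.
- r.hand_in(): hands the job in; it is judged then, once.
The state is a dict: "clock": time; "joint_pos": joint angles; "joint_vel": joint speeds; "joint_torque": joint torques, N m; "ee_pos": TCP position; "orientation": TCP orientation; "wrist_force": force on the tool from outside, world axes, zero at the start; "moment": the same for the moment, N m; "grip_width": opening from 0.0 (shut) to 1.0 (fully open); "gripper_force": force on a finger pad.
Only numpy, scipy, OpenCV 4.12 (cv2) and the standard library are available. Lean on these libraries where they do the work, as an engineer would, in place of code of your own. Each camera call takes 0.05 s, during which the arm holds its last target. There are 200 camera calls.

## Working session

There is one attempt and no reset: what is moved stays moved. The work goes in short steps, each a Python script; the robot and the scene stay as the last script left them, time stands still between calls to the robot, and variables do not carry over. Pictures are saved under pics/ and viewed, at most 10 in all, crops included, and the job is handed in when it is done.

```bash
mkdir -p pics; ls; python3 - <<'E'
from cell import r
import cv2,numpy as np
for n in ("scene","top"):
    c=r.capture(n); cv2.imwrite(f"pics/{n}0.png",c["color"][:,:,::-1])
    print(n,{k:(np.round(v,4).tolist() if k!="color" else 0) for k,v in c.items()})
s=r.read_state(); print(s["clock"],s["ee_pos"],s["orientation"],s["wrist_force"])
E
```

```text
pics
scene {'color': 0, 'fov_y': 42.5275, 'cx': 277.0478, 'cy': 214.7541, 'extrinsics': [[0.4308, 0.9022, 0.0222, -0.1861], [-0.5469, 0.2414, 0.8016, 0.2124], [0.7179, -0.3575, 0.5974, -1.7279], [0.0, 0.0, 0.0, 1.0]]}
top {'color': 0, 'fov_y': 45.7921, 'cx': 288.3758, 'cy': 212.7412, 'extrinsics': [[-0.0244, -0.9996, -0.0156, 0.023], [0.9955, -0.0257, 0.0915, -0.4901], [-0.0919, -0.0133, 0.9957, -1.494], [0.0, 0.0, 0.0, 1.0]]}
0.1 [ 0.28643955 -0.58285338  0.21174384] [-7.18126321e-04  9.74020008e-01  2.26460725e-01 -2.18797965e-04] [ 0.4108335  -0.16172635 -0.2021383 ]
```

View pics/top0.png

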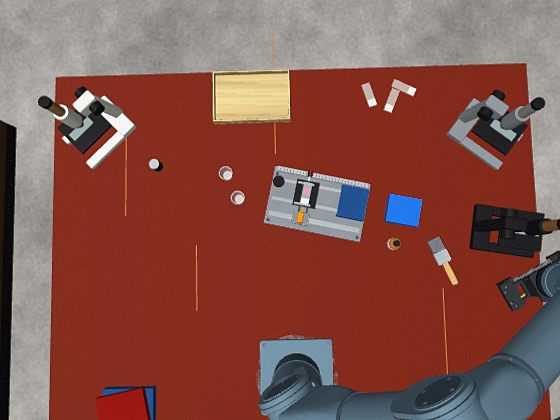

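View pics/scene0.png

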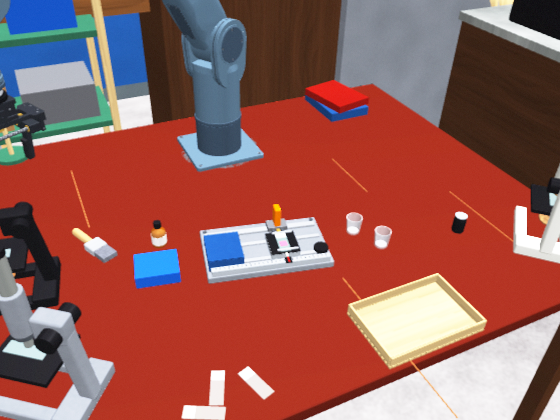

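The top view shows the stage at about (317,204), with the hood to its right (352,203). The orange handle is near (300,215), and the pointer and red mark near (309,177). Stage +y is therefore roughly world +y, and stage +x roughly world +x.

```bash
cat > h.py <<'E'
from cell import r
import cv2,numpy as np
from scipy.spatial.transform import Rotation as R
def cam(c,st=None):
    f=c["color"].shape[0]/2/np.tan(np.radians(c["fov_y"])/2)
    if "extrinsics" in c: M=np.linalg.inv(np.array(c["extrinsics"]))
    else:
        T=np.eye(4); q=st["orientation"]; T[:3,:3]=R.from_quat(np.r_[q[1:],q[0]]).as_matrix(); T[:3,3]=st["ee_pos"]
        M=T@np.array(c["mount"])
    return f,c["cx"],c["cy"],M
def ray(p,k,z):
    f,cx,cy,M=k; p=np.atleast_2d(np.asarray(p,float))
    d=np.c_[(p[:,0]-cx)/f,-(p[:,1]-cy)/f,-np.ones(len(p))]@M[:3,:3].T; o=M[:3,3]
    return o+d*((z-o[2])/d[:,2])[:,None]
def blobs(col,lo,hi,amin=15):
    m=cv2.inRange(cv2.cvtColor(col,cv2.COLOR_RGB2HSV),lo,hi)
    cs,_=cv2.findContours(m,cv2.RETR_EXTERNAL,cv2.CHAIN_APPROX_NONE)
    return sorted([c for c in cs if cv2.contourArea(c)>=amin],key=cv2.contourArea,reverse=True)
def rect(c,k,z):
    q=ray(c[:,0],k,z)[:,:2]; (a,b),s,t=cv2.minAreaRect((q*1000).astype(np.float32))
    return np.round([a,b,*s,t],1)
E
python3 - <<'E'
from h import *
c=r.capture("top"); k=cam(c); col=c["color"]
for x in blobs(col,(100,120,40),(125,255,255),60): print("blue",cv2.boundingRect(x),rect(x,k,.05))
for x in blobs(col,(8,150,120),(25,255,255),8): print("orange",cv2.boundingRect(x),rect(x,k,.086))
for x in blobs(col,(0,0,100),(180,70,255),800):
    u,v,w,h=cv2.boundingRect(x)
    if v>150 and 200<u<330: print("grey",(u,v,w,h),rect(x,k,.018))
c=r.capture("wrist"); print(c["fov_y"],c["cx"],c["cy"],np.round(c["mount"],3).tolist(),[x for x in c])
E
```

```text
blue (384, 194, 39, 33) [ 487.6 -331.7  102.8   85.9   78.4]
blue (336, 185, 33, 36) [ 514.3 -182.5   82.7   97.7   77.3]
blue (145, 386, 11, 34) [-5.520e+01  4.258e+02  9.300e+01  2.930e+01  1.000e-01]
blue (103, 387, 34, 9) [-11.7 516.9  20.4  98.7  11. ]
orange (125, 138, 2, 79) [6.041e+02 4.888e+02 2.332e+02 3.000e+00 3.000e-01]
orange (442, 288, 6, 86) [ 137.6 -426.4  237.8    5.1    0. ]
orange (297, 206, 7, 18) [478.9 -25.3  15.3  50.1  79. ]
orange (389, 238, 12, 12) [ 388.  -296.    32.4   31.    43. ]
orange (269, 122, 8, 32) [710.   51.8  20.8  93.6  88.4]
orange (195, 254, 3, 57) [290.8 281.6 160.9   3.8   0.6]
grey (264, 166, 107, 76) [518.8 -77.4 299.  182.8  77.2]
67.2075281069821 280.25312596636326 213.14592954195783 [[-0.0, 0.952, 0.306, 0.079], [1.0, 0.0, -0.0, 0.001], [-0.001, 0.306, -0.952, -0.171], [0.0, 0.0, 0.0, 1.0]] ['color', 'fov_y', 'cx', 'cy', 'mount']
```

```bash
cat >> h.py <<'E'
YAW=np.radians(-12.8); O=np.array([.5188,-.0774])
Q=[0,np.cos(YAW/2),np.sin(YAW/2),0]
S=np.array([[np.cos(YAW),-np.sin(YAW)],[np.sin(YAW),np.cos(YAW)]])
def w(x,y,z): return [*(O+S@[x,y]),z]
def st(p): return (np.atleast_2d(p)[:,:2]-O)@S
E
python3 - <<'E'
from h import *
r.movep(w(-.03,.02,.19),Q)
s=r.read_state(); c=r.capture("wrist"); print(s["clock"],s["ee_pos"],s["joint_pos"])
import pickle; pickle.dump((s,c),open("w1.pkl","wb"))
cv2.imwrite("pics/w1.png",c["color"][:,:,::-1])
E
```

```text
2.2583 [ 0.49412251 -0.05215937  0.19006697] [ 0.15712583  0.31288001 -0.17116004  1.95063583  0.06834922  0.88330845
 -1.84461704]
```

View pics/w1.png

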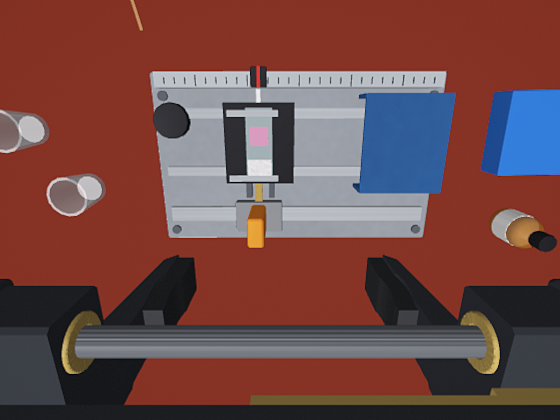

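The view shows the red line at about (258,77) and the pointer tip at about (258,92). The handle top is at about (256,232), and the front edge corners of the plate are at (167,237) and (424,237). I'll turn these into stage coordinates.

```bash
python3 - <<'E'
from h import *
import pickle; s,c=pickle.load(open("w1.pkl","rb")); k=cam(c,s); col=c["color"]
g=lambda n,p,z: print(n,np.round(st(ray(p,k,z))*1000,1).tolist())
g("plate front corners",[(167,237),(424,237)],.018)
g("scale back corners (z.034)",[(151,72),(445,72)],.034)
g("tray corners",[(224,103),(294,103),(224,182),(294,182)],.042)
for x in blobs(col,(8,150,100),(25,255,255),30):
    u,v,a,b=cv2.boundingRect(x)
    if 200<u<300: print("orange",(u,v,a,b)); 
m=cv2.inRange(cv2.cvtColor(col,cv2.COLOR_RGB2HSV),(12,150,235),(25,255,255)); m[:200]=0
print(cv2.boundingRect(m)); print(col[195:250:3,256].tolist())
print(col[66:104:2,258].tolist()); 
for v in (70,74,78,82,92,96,100): print(v,col[v,250:268].tolist())
E
python3 -c "
import cv2;i=cv2.imread('pics/w1.png');cv2.imwrite('pics/w1c.png',cv2.resize(i[60:260,200:310],None,fx=3,fy=3,interpolation=cv2.INTER_NEAREST))"
```

```text
plate front corners [[-88.9, 150.6], [-89.4, -149.3]]
scale back corners (z.034) [[86.1, 141.0], [85.8, -138.3]]
tray corners [[58.0, 71.9], [58.0, 5.2], [-18.6, 76.1], [-18.7, 4.3]]
orange (247, 205, 19, 43)
(248, 220, 13, 27)
[[189, 157, 80], [190, 157, 80], [145, 119, 71], [148, 143, 149], [140, 75, 21], [141, 76, 24], [142, 78, 25], [141, 77, 22], [209, 124, 38], [232, 166, 59], [231, 163, 56], [231, 163, 56], [231, 162, 55], [231, 161, 54], [231, 162, 55], [231, 161, 55], [231, 161, 56], [235, 163, 53], [133, 48, 38]]
[[214, 56, 50], [225, 58, 53], [224, 58, 51], [224, 58, 52], [224, 58, 52], [224, 58, 52], [224, 58, 52], [223, 56, 51], [223, 57, 53], [223, 55, 51], [214, 63, 58], [153, 169, 175], [239, 240, 243], [234, 236, 239], [234, 236, 239], [234, 235, 239], [234, 235, 238], [238, 239, 242], [184, 185, 188]]
70 [[27, 36, 43], [48, 50, 55], [49, 49, 54], [49, 49, 53], [42, 48, 53], [52, 48, 52], [157, 53, 52], [229, 58, 52], [224, 58, 51], [222, 56, 53], [20, 46, 53], [43, 48, 53], [48, 49, 53], [48, 47, 52], [48, 49, 54], [35, 42, 48], [75, 30, 28], [148, 64, 51]]
74 [[16,
[... 1015 characters left out ...]
 160, 169], [155, 160, 170], [157, 162, 171], [157, 161, 170], [157, 161, 170]]
96 [[155, 160, 168], [155, 159, 169], [154, 159, 168], [154, 158, 167], [150, 156, 164], [163, 168, 175], [212, 214, 218], [237, 238, 241], [234, 235, 239], [229, 231, 234], [180, 183, 186], [150, 156, 166], [157, 161, 170], [158, 163, 172], [158, 162, 172], [158, 162, 172], [158, 162, 172], [158, 162, 171]]
100 [[158, 163, 172], [158, 163, 172], [157, 162, 171], [157, 162, 171], [154, 159, 168], [166, 170, 178], [215, 217, 221], [241, 242, 245], [238, 239, 242], [237, 238, 241], [212, 214, 218], [151, 156, 166], [158, 164, 173], [160, 166, 175], [161, 166, 175], [161, 165, 174], [160, 165, 174], [160, 165, 174]]
```

View pics/w1c.png

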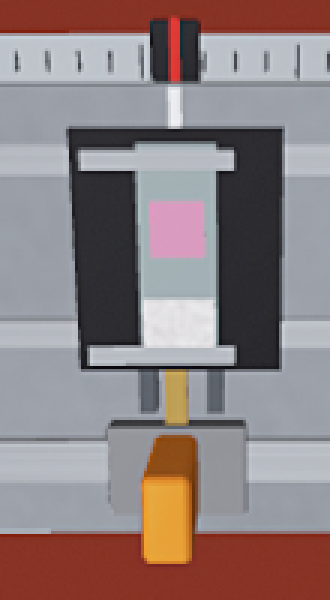

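The pointer (u≈258.1) currently sits on the mark (u≈258.0). I'll grasp the handle now.

```bash
python3 - <<'E'
from h import *
import pickle; s,c=pickle.load(open("w1.pkl","rb")); k=cam(c,s)
p=st(ray([(258.,80),(258.1,92)],k,.037)); h=st(ray([(255.9,234.5)],k,.086))[0]
print("mark,pointer",np.round(p*1e3,1).tolist(),"handle",np.round(h*1e3,1))
hy=h[1]; r.gripper_to(.7)
r.movep(w(-.058,hy,.12),Q); r.movel(w(-.058,hy,.049),vel=.1); r.wait(.2)
a=r.read_state(); print(a["clock"],S.T@a["wrist_force"][:2],st(a["ee_pos"])*1e3,a["ee_pos"][2])
r.gripper_to(0,40); r.wait(.2)
b=r.read_state(); print(b["clock"],S.T@b["wrist_force"][:2],st(b["ee_pos"])*1e3,b["grip_width"]*88,b["gripper_force"])
np.save("base.npy",a["wrist_force"])
for y in (.005,.010):   # small backward test
    r.movel(w(-.058,hy-y,.049),vel=.02)
    b=r.read_state(); print(b["clock"],S.T@(b["wrist_force"]-a["wrist_force"])[:2],st(b["ee_pos"])*1e3,b["grip_width"]*88)
t0=b["clock"]; r.movel(w(-.058,hy-.0105,.049),vel=.005); b=r.read_state(); print(b["clock"]-t0,S.T@(b["wrist_force"]-a["wrist_force"])[:2],st(b["ee_pos"])*1e3)
E
```

```text
mark,pointer [[78.7, 39.4], [68.1, 39.5]] handle [-59.   41.2]
4.3333 [-0.12757748  0.86075796] [[-57.48971572  41.25289657]] 0.04956996243822877
5.2917 [1.476606   0.56466798] [[-58.00632063  41.24313264]] 15.606609176657251 39.9998939037323
5.6917 [ 0.00850674 -1.18749831] [[-58.02903436  35.728205  ]] 15.255081098013967
6.0917 [-0.35780199  2.65670731] [[-57.99292593  31.46177124]] 15.172607079300743
0.25 [-0.33523023  3.5151381 ] [[-57.99470017  30.97561183]]
```

```bash
cat > stop.py <<'E'
from h import *
base=np.load("base.npy"); hy=.0412
def F(n=1):
    v=[]
    for i in range(n):
        if i: r.wait(.03)
        s=r.read_state(); v.append((S.T@(s["wrist_force"]-base)[:2])[1])
    return np.mean(v),s
y=-.027
r.movel(w(-.058,y,.049),vel=.04); f,s=F(); print("far",s["clock"],f,st(s["ee_pos"])[0,1]*1e3)
d=[]
log=[]; fine=False; t0=s["clock"]
while y>-.068:
    y-=.0002 if fine else .0005
    r.movel(w(-.058,y,.049),vel=.005); f,s=F(2)
    log.append((round(y*1e3,1),round(st(s["ee_pos"])[0,1]*1e3,2),round(f,2)))
    if len(d)<6: d.append(f); continue
    drag=np.median(d[2:])
    if not fine and f<drag+1.2: d.append(f)
    if f>drag+1.5: fine=True
    if f>drag+7 : break
    if s["clock"]>36: break
print(log[:8],log[-14:]); print("drag",drag,np.std(d[2:]),s["clock"])
r.wait(.3); f,s=F(2); print("hold",f,f-drag,s["clock"],s["grip_width"]*88)
E
python3 stop.py
```

```text
far 7.9333 1.2845600161981168 -27.16917219649919
[(-27.5, np.float64(-27.35), np.float64(2.71)), (-28.0, np.float64(-27.86), np.float64(3.51)), (-28.5, np.float64(-28.56), np.float64(2.76)), (-29.0, np.float64(-29.1), np.float64(2.87)), (-29.5, np.float64(-29.56), np.float64(2.53)), (-30.0, np.float64(-30.09), np.float64(2.43)), (-30.5, np.float64(-30.55), np.float64(2.7)), (-31.0, np.float64(-31.05), np.float64(2.53))] [(-59.5, np.float64(-59.57), np.float64(2.48)), (-60.0, np.float64(-59.59), np.float64(4.67)), (-60.2, np.float64(-59.66), np.float64(4.94)), (-60.4, np.float64(-59.66), np.float64(4.95)), (-60.6, np.float64(-59.67), np.float64(5.64)), (-60.8, np.float64(-59.7), np.float64(6.36)), (-61.0, np.float64(-59.7), np.float64(6.48)), (-61.2, np.float64(-59.7), np.float64(6.66)), (-61.4, np.float64(-59.75), np.float64(7.92)), (-61.6, np.float64(-59.72), np.float64(7.78)), (-61.8, np.float64(-59.78), np.float64(8.47)), (-62.0, np.float64(-59.81), np.float64(9.55)), (-62.2, np.float64(-59.81), np.float64(9.6)), (-62.4, np.float64(-59.82), np.float64(9.97))]
drag 2.7967191965997786 0.32729372998431355 30.0333
hold 10.342366014085922 7.545646817486143 30.3667 15.502846423064799
```

```bash
cat > fwd.py <<'E'
import re
src=open("stop.py").read().split("y=-.027")[0]; exec(src)
y=-.0624; f=0
while f<12 and y>-.0636:
    y-=.0002; r.movel(w(-.058,y,.049),vel=.005); f,s=F(2)
r.wait(.35); g,s=F(2); print("bear",f,g,y,st(s["ee_pos"])[0,1]*1e3,s["clock"])
r.movel(w(-.058,-.055,.049),vel=.02); f,s=F(); print(f)
r.movel(w(-.058,.036,.049),vel=.045); r.movel(w(-.058,.0415,.049),vel=.015); r.wait(.15)
f,s=F(); c=r.capture("wrist"); print("fwd",f,st(s["ee_pos"])*1e3,s["clock"])
import pickle; pickle.dump((s,c),open("w2.pkl","wb")); cv2.imwrite("pics/w2.png",c["color"][:,:,::-1])
E
python3 fwd.py
```

```text
bear 12.297331889984724 11.963879974043202 -0.06320000000000002 -59.916043421766446 31.8833
-0.9615731057113454
fwd -1.8632480903809219 [[-57.97108287  42.02234165]] 35.2833
```

View pics/w2.png

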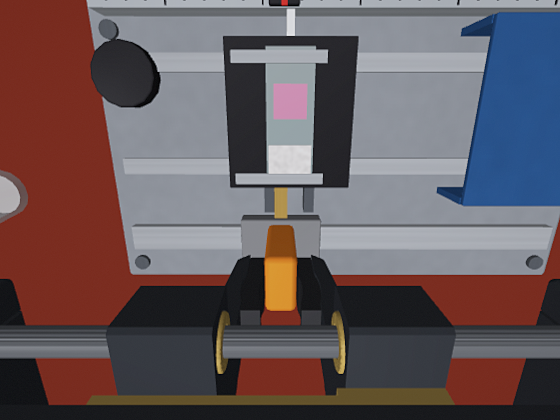

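The tongue bears on the front lug. The pointer (u≈291, v≈20) is still a few mm behind the red line (u≈285, v≈2).

```bash
cat > meas.py <<'E'
from h import *
def meas(c,s):
    k=cam(c,s); col=c["color"].astype(int)
    rows=[]
    for v in range(0,36):
        seg=col[v,260:320]; red=np.clip(seg[:,0]-seg[:,1]-60,0,None); wh=np.clip(seg.min(1)-195,0,None)
        u=np.arange(260,320)
        if 100<red.sum()and v<6: rows.append(("R",(red*u).sum()/red.sum(),v))
        if wh.sum()>30 and v>11: rows.append(("W",(wh*u).sum()/wh.sum(),v))
    return {t:(lambda p:(np.round(p.mean(0)*1e3,2),np.round(p[:,1].std()*1e3,2),len(p)))(st(ray([q[1:] for q in rows if q[0]==t],k,.037))) for t in "RW" if any(q[0]==t for q in rows)}
if __name__=="__main__":
    import pickle; s,c=pickle.load(open("w2.pkl","rb")); print(meas(c,s)); print(c["color"][2,275:297].tolist(),c["color"][18,280:300].tolist())
E
python3 meas.py
```

```text
{'R': (array([73.68, 39.49]), np.float64(0.03), 6), 'W': (array([64.41, 36.2 ]), np.float64(0.03), 24)}
[[44, 43, 47], [43, 43, 48], [44, 44, 48], [42, 43, 48], [37, 40, 47], [47, 44, 48], [144, 47, 47], [216, 56, 50], [204, 53, 49], [202, 54, 49], [204, 54, 49], [206, 55, 50], [170, 50, 49], [21, 41, 46], [38, 39, 45], [42, 42, 47], [42, 40, 46], [43, 42, 47], [43, 42, 47], [43, 42, 47], [41, 41, 46], [41, 41, 45]] [[142, 147, 155], [142, 147, 156], [143, 147, 156], [142, 147, 156], [141, 146, 154], [136, 140, 150], [159, 162, 167], [213, 214, 215], [219, 221, 224], [217, 218, 221], [216, 217, 221], [216, 218, 221], [217, 218, 221], [220, 221, 224], [213, 214, 218], [130, 135, 144], [140, 145, 154], [142, 147, 155], [143, 147, 156], [143, 147, 156]]
```

```bash
cat > fin.py <<'E'
from meas import *
r.movel(w(-.058,.0446,.049),vel=.006); r.wait(.2)
s=r.read_state(); c=r.capture("wrist"); m=meas(c,s); print(m,st(s["ee_pos"])*1e3,s["clock"])
e=(m["R"][0]-m["W"][0])[1]/1e3
if .0007<e<.004:
    r.movel(w(-.058,.0446+e,.049),vel=.006); r.wait(.2)
    s=r.read_state(); c=r.capture("wrist"); print(meas(c,s),s["clock"])
if e>-.0015:
    r.gripper_to(.6); s=r.read_state(); p=s["ee_pos"].copy()
    r.movel([p[0],p[1],.13],vel=.12); r.movep(w(-.03,.02,.19),Q); r.wait(.1)
    s=r.read_state(); c=r.capture("wrist"); print(s["clock"],s["wrist_force"])
    cv2.imwrite("pics/w3.png",cv2.resize(c["color"][60:260,200:310,::-1],None,fx=3,fy=3,interpolation=cv2.INTER_NEAREST))
E
python3 fin.py
```

```text
{'R': (array([73.57, 39.61]), np.float64(0.01), 6), 'W': (array([64.31, 38.61]), np.float64(0.02), 24)} [[-58.05684815  44.51982968]] 36.2
{'R': (array([73.62, 39.61]), np.float64(0.02), 6), 'W': (array([64.36, 39.91]), np.float64(0.02), 24)} 36.7667
38.825 [-0.96027994  0.66832047 -0.48306742]
```

View pics/w3.png

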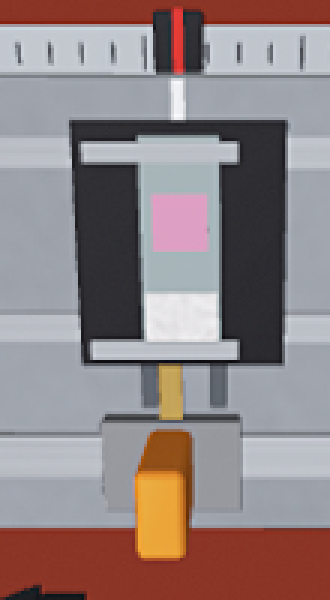

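The pointer is on the red line (both at about x=178 in the crop). The tongue lies against the front lug, so the play is taken up, and the arm is clear.

```bash
python3 -c "
from cell import r
print(r.hand_in())"
```

```text
the job is handed in; nothing more can be done
None
```

Job handed in at about 39 s: the carriage bore on the stop with an estimated 8 N, then came forward to leave the pointer about 0.3 mm from the red mark with the play taken up; the handle is released and the arm is clear.

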